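# Reseat a code reader on its cone, groove and flat base

### The arm

A 6-joint arm with a two-finger parallel gripper is mounted at the origin on the work surface. World frame = base frame: x ahead of the robot, y to its left, z up, the work surface at z = 0. Lengths are in m, angles in rad, forces in N, time in s.
With the tool pointing down it reaches from about 0.4 to 0.825 m from the base axis. Payload 7 kg.
Tool frame: the origin (TCP) lies between the finger pads; the fingertips stand 8 mm ahead of it and the grasp point (between the pads) lies 11 mm behind it (arm.finger_overhang is the distance from the TCP to the fingertips, in m); z points along the fingers, y is the line along which they close (so a half turn about z gives the same grasp; the last joint's range is limited). The gripper opens to 88 mm and grips with 3 to 60 N. Pads are 19 mm wide; open, the fingers measure 130 mm over their backs; the gripper's body (78 mm by 193 mm) begins 47 mm behind the grasp point.
Start: joints at [-1.06, 0.359, 0.012, 0, -1.224, -0.288], TCP at [0.149, -0.658, 0.213] pointing down, gripper open.
Joint ranges: [-3.07, 3.07], [-1.43, 2.12], [-1.02, 1.25], [-3.03, 1.67], [-3.05, -0], [-3.03, 3.03]. Speed limits (rad/s): [2.39, 2.39, 3.01, 3.14, 3.14, 3.14].

### API

Orientations are given as [roll, pitch, yaw] about the fixed x, y, z axes, in that order (R = Rz(yaw) Ry(pitch) Rx(roll)).
In Python, from station import arm gives the robot as it stands.
- The arm moves only by the tool move_arm, never from a script. Its argument "rows" is text: rows parted by semicolons, each of 7 numbers parted by spaces: the turn, a rotation vector about the tool's x, y, z in degrees, then the shift along the tool's x, y, z in m, then the finger opening in m, from 0 to 0.0876. A call has 1 to 8 rows; each row shifts and turns the commanded pose from where the row before left it, along the tool's axes as they then stand; what a row does not reach is not made up. A row lasts 1/8 s, in which the tool goes at most 62.5 mm and 10.7 degrees, less where a joint would pass 70% of its speed; a pose out of reach is approached as far as the arm can. A call is refused whole if a number of a shift passes 0.0625 or a number of a turn 10.7, either way. A call with a gripper value outside its range is refused whole. The fingers move at their own pace and stop on an object; "squeeze" is the grip in N (left out, the last holds). Time passes only in rows, so rows that do not move let the fingers close. It gives the time, the measured TCP pose, the force, the opening and the grip force at its end, in the units of the state.
- arm.get_state(): the state, without advancing time (a new reading comes with each control period).
- arm.grab_frame(name): name is "scene" or "top" or "wrist"; returns (picture, depth): 400x640x3 uint8, blue, green, red; 400x640 float32, m along the optical axis (not along the pixel's ray), 0 where there is no reading.
- arm.camera_model(name): a dict with "mtx" (3x3 intrinsics, pixels), "camera_from_world" (4x4, takes a point from world to camera coordinates); the wrist camera has in their place "mount" (4x4, takes a point from camera to tool coordinates, whose origin is the TCP and whose axes are the flange's). Camera axes: x right, y down, z forward; pixel columns grow to the right and rows downward; lengths in m; the calibration is good to about 2 mm. The wrist camera is an equidistant fisheye: a pixel r from the principal point sees the ray r / f radians off the axis. A picture is of the moment at which its call begins: read the wrist's pose just before it. camera_model takes no time and is no camera call.
- arm.job_done(): hands the job in; it is judged then, once.
The state is a dict: "t": time; "q": joint angles; "qd": joint speeds; "joint_efforts": joint torques, N m; "eef_pos": TCP position; "ee_rot": TCP orientation; "force": force on the tool from outside, world axes, zero at the start; "moment": the same for the moment, N m; "width": finger opening in m; "gripper_force": force on a finger pad.
Only numpy, scipy, OpenCV 4.12 (cv2) and the standard library are available. Lean on these libraries where they do the work, as an engineer would, in place of code of your own. Each camera call takes 0.05 s, during which the arm holds its last target. There are 200 camera calls.

### The job

Set the blue code reader back on its mount, lens towards the orange-striped end, so that all three ball feet settle fully home in the cone, the groove and on the flat, using light forces since it is an aligned instrument. Let go of it, then swing the red keeper fully shut over the edge of its plate. Leave the things around where they are.

Things in the scene. Friction and masses are not known exactly. Their poses are not given: they have to be found in the camera images.
- reader_mid (a point): Centre of the code reader's blue housing, 60 (x) x 42 (y) x 62 mm tall, 51 mm above the bottoms of its feet. x = way the lens looks (at first about world +x), z up. Plate below: 116 (x) x 90 mm (y -42 to +48), 10 thick, its top 31 mm below this point. Under it three steel balls, 16 mm diameter, at (x, y) = (-45,-30), (45,-30), (0,36) mm: for cone, groove, flat. About 0.45 kg.
- base: Fixed grey mount bed, 256 (x -100 to +156) x 194 mm (y -72 to +122), 12 thick; origin on the bench, z up, orange stripe on its +x end. On it an aluminium seat carriage, 180 (x) x 124 mm (y), clamped with its centre 6 to 50 mm along +x from the origin (the offset): unmeasured, differs each time, firm under light forces. Reader home: axes along the mount's, y = 0, x = the carriage's offset, housing centre 81.8 mm above the bench, level.
- seat_line (a point): On the polished deck (34 mm above the bench, y -62 to +10), at mount (0, -30) mm; axes as the mount's. The brass seats lie on the x line through it: a 45-degree cone, mouth 13 mm across, at x = -45 + offset; a 45-degree V-groove along x, 13 mm wide, x = -4 to 86 + offset. With the groove and flat balls down, slide along x till the cone ball drops 3.2 mm; before that the reader, let go, leans 0.04 rad.
- flat_seat (a point): On the flat seat at mount (0, 36) mm, 30.8 mm above the bench: a level aluminium and steel shelf, 3.2 mm lower than the deck, from mount y = +10 to +62, 180 mm long in x. Balls slide on the seats with friction about 0.12.
- keeper (a joint): Angle of the red keeper arm about a vertical pivot: 0 = shut at its stop, arm pointing to mount -y over the plate's edge; grows as it opens; 1.57 = arm pointing to mount -x. Starts open, stays where it is left (0.08 N m friction). Arm underside 54 mm above the bench (3 mm above the seated plate), 6 mm thick, 20 wide, reaching 70 mm from the pivot.
- keeper_pivot (a point): Top of the keeper's pivot, at mount (28, 100) mm, 64 mm above the bench; axes as the mount's.
- keeper_knob (a point): Mid-height of the black upright knob on the keeper arm, 16 mm in diameter, 32 mm tall (60 to 92 mm above the bench), 42 mm from the pivot.
- label_roll_mid (a point): Centre of a white label roll with a red band, 84 mm in diameter, 55 mm tall; leave it alone.
- sanitiser_mid (a point): Centre of a sanitiser bottle, 60 mm in diameter, 150 mm tall; leave it alone.
- crate_mid (a point): Centre of a small open blue crate, 220 x 150 x 90 mm; leave it alone.
- carton_mid (a point): Centre of a small cardboard carton, 160 x 120 x 90 mm; leave it alone.
Things that resemble listed ones, but are neither listed nor needed, are in the scene too. Leave any green or purple look-alike of the part that bears reader_mid alone.

How it is judged:
By the outcome, as a careful person would: the job done as asked, in the order asked, and still so for the second after the job is handed in, with the robot touching nothing.
It also fails if it takes over 72 s, if anything falls off the work surface, if the arm or the gripper's body presses on something with over 40 N, if the wrist force passes 120 N, or if a joint passes its speed limit or range.

## Working session

There is one attempt and no reset: what is moved stays moved. The work goes in short steps, Python scripts to look and compute and a tool call to move; the robot and the scene stay as the last step left them, time stands still between calls to the robot, and variables do not carry over. Pictures are saved under pics/ and viewed, at most 10 in all, crops included, and the job is handed in when it is done.

Besides the shell and the picture viewer there is one more tool, called after ">>>" as name(argument=value, ...) on one line, values as JSON. move_arm: Moves the arm, as the interface text tells. Its arguments: {"type":"object","properties":{"rows":{"type":"string"},"squeeze":{"type":"number"}},"required":["rows"]}

```bash
mkdir -p pics; cat > h.py <<'E'
import numpy as np, cv2
from station import arm
from scipy.spatial.transform import Rotation as R
def shot(n,fn=None):
    s=arm.get_state(); im,d=arm.grab_frame(n)
    np.savez(f'/tmp/{n}.npz',im=im,d=d,p=s['eef_pos'],r=s['ee_rot'])
    if fn: cv2.imwrite('pics/'+fn,im)
    return im,d
def cloud(n,d):
    m=arm.camera_model(n);K=np.array(m['mtx']);T=np.linalg.inv(np.array(m['camera_from_world']))
    v,u=np.mgrid[:400,:640]
    P=np.stack([(u-K[0,2])/K[0,0]*d,(v-K[1,2])/K[1,1]*d,d],-1)
    W=P@T[:3,:3].T+T[:3,3]; W[d==0]=np.nan
    return W
E
python3 - <<'E'
from h import *
s=arm.get_state();print(s)
a,d=shot('top');b,e=shot('scene')
cv2.imwrite('pics/both.png',np.vstack([a,b])[:, :] if 0 else cv2.resize(np.vstack([a,b]),(480,600)))
cv2.imwrite('pics/top.png',a);cv2.imwrite('pics/scene.png',b)
W=cloud('top',d);np.save('/tmp/Wt.npy',W);V=cloud('scene',e);np.save('/tmp/Ws.npy',V)
print(arm.camera_model('top'));print(arm.camera_model('wrist'))
E
```

```text
{'t': 0.0, 'q': array([-1.05993969e+00,  3.59382275e-01,  1.10488417e-02, -3.63623816e-04,
       -1.22410623e+00, -2.88094614e-01]), 'qd': array([-0.00092935, -0.00103605,  0.00027988, -0.00085558,  0.00205734,
       -0.00101659]), 'joint_efforts': array([-2.35414765e-03, -5.82719207e+01,  2.93051201e+01,  6.99707866e+00,
        7.05183222e-03, -1.63949671e-04]), 'eef_pos': array([ 0.14897782, -0.65781756,  0.21191891]), 'ee_rot': array([ 3.13991992e+00, -1.39219197e-04, -2.91895435e+00]), 'force': array([0.25162544, 0.13102547, 0.05519097]), 'moment': array([0.04470351, 0.02565121, 0.03584792]), 'gripper_force': 0.0, 'width': 0.08782277300959916}
{'mtx': array([[392.80068257,   0.        , 324.98446243],
       [  0.        , 392.80068257, 202.1327477 ],
       [  0.        ,   0.        ,   1.        ]]), 'camera_from_world': array([[-2.91384440e-02, -9.99574286e-01, -1.48253414e-03,
         2.92654880e-02],
       [-9.98292345e-01,  2.91761341e-02, -5.06077860e-02,
         5.39246294e-01],
       [ 5.06294962e-02,  5.37033893e-06, -9.98717505e-01,
         1.29948177e+00],
       [ 0.00000000e+00,  0.00000000e+00,  0.00000000e+00,
         1.00000000e+00]])}
{'mtx': array([[309.70691629,   0.        , 319.70415443],
       [  0.        , 309.70691629, 200.04935225],
       [  0.        ,   0.        ,   1.        ]]), 'mount': array([[-1.30178738e-03, -9.61507412e-01, -2.74775911e-01,
         7.43020902e-02],
       [ 9.99999041e-01, -1.38173396e-03,  9.73932325e-05,
        -1.16316842e-04],
       [-4.73311524e-04, -2.74775521e-01,  9.61508289e-01,
        -1.71182013e-01],
       [ 0.00000000e+00,  0.00000000e+00,  0.00000000e+00,
         1.00000000e+00]])}
```

View pics/top.png

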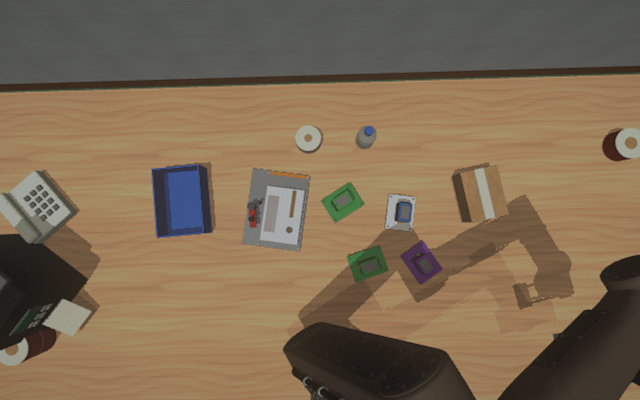

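View pics/scene.png

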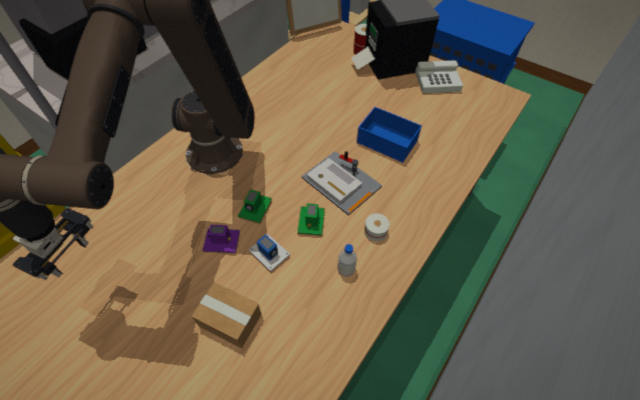

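Top view: the blue housing on a white plate is at (403,211). The look-alikes are green at (343,201) and (370,264) and purple at (421,262). Only the first is blue. The mount is at (277,209), with its orange stripe at the top and the red keeper at (253,213). Next I confirm with one enlarged crop and measure.

```bash
python3 - <<'E'
from h import *
a=cv2.imread('pics/top.png')
c=cv2.resize(a[155:265,235:435],None,fx=4,fy=4,interpolation=cv2.INTER_CUBIC);cv2.imwrite('pics/crop1.png',c)
W=np.load('/tmp/Wt.npy')
def comp(mask,name):
    n,l,st,ce=cv2.connectedComponentsWithStats(mask.astype(np.uint8))
    for i in range(1,n):
        if st[i,4]>25: 
            p=W[l==i]; print(name,st[i],ce[i].round(1),np.nanmedian(p,0).round(3), cv2.minAreaRect(p[~np.isnan(p[:,0])][:,:2].astype(np.float32)))
h=cv2.cvtColor(a,cv2.COLOR_BGR2HSV);H,S,V=cv2.split(h)
roi=np.zeros(H.shape,bool);roi[160:265,235:440]=1
comp(roi&(abs(H.astype(int)-110)<12)&(S>90),'blue')
comp(roi&(H<14)&(H>5)&(S>150)&(V>120)&(W[...,2]>-.01),'orange')
comp(roi&((H<5)|(H>174))&(S>150)&(V>80),'red')
z=W[...,2]
for lo,hi in((.012,.025),(.025,.045),(.07,.1),(.1,.13)): comp(roi&(z>lo)&(z<hi)&((np.arange(640)[None]<312)|(np.arange(640)[None]>385)),f'z{lo}')
E
```

```text
blue [398 203  14  19 100] [404.  212.6] [ 0.495 -0.233  0.083] ((0.49767252802848816, -0.23672743141651154), (0.040171463042497635, 0.056554682552814484), 81.08990478515625)
red [249 210   6   7  28] [251.5 212.4] [0.512 0.251 0.061] ((0.5110806226730347, 0.2506578862667084), (0.01934729516506195, 0.01577097550034523), 12.989381790161133)
red [251 220   5   7  29] [253.1 223.6] [0.474 0.247 0.061] ((0.47706732153892517, 0.24692034721374512), (0.013716527260839939, 0.0192758496850729), 88.75782012939453)
z0.012 [ 242  169   67   83 1486] [270.5 203.7] [0.576 0.217 0.014] ((0.5201531648635864, 0.18004247546195984), (0.19338424503803253, 0.2555351257324219), 80.73046112060547)
z0.012 [386 194  29  38 583] [397.9 212.8] [ 0.497 -0.219  0.021] ((0.4980257749557495, -0.23321738839149475), (0.09069622308015823, 0.11612322181463242), 81.53400421142578)
z0.012 [300 207   5  15  34] [302.2 213.9] [0.504 0.091 0.015] ((0.5020800828933716, 0.09035634994506836), (0.01011513452976942, 0.04669783636927605), 80.85731506347656)
z0.012 [400 241  39  24 357] [417.4 253.8] [ 0.36  -0.283  0.021] ((0.33985063433647156, -0.2905092239379883), (0.09503871202468872, 0.08979766815900803), 33.175323486328125)
z0.025 [ 259  186   45   59 2055] [281.4 215.1] [0.5   0.158 0.034] ((0.5006657838821411, 0.15835076570510864), (0.12483830749988556, 0.17982086539268494), 80.76050567626953)
z0.07 [396 202  16  21 265] [403.9 212. ] [ 0.498 -0.235  0.083] ((0.49905863404273987, -0.23598206043243408), (0.04250037297606468, 0.06305435299873352), 81.83772277832031)
z0.07 [414 254  19  11 128] [422.5 260.4] [ 0.343 -0.289  0.083] ((0.33788418769836426, -0.28817498683929443), (0.04009536653757095, 0.04163755849003792), 32.55610656738281)
```

View pics/crop1.png

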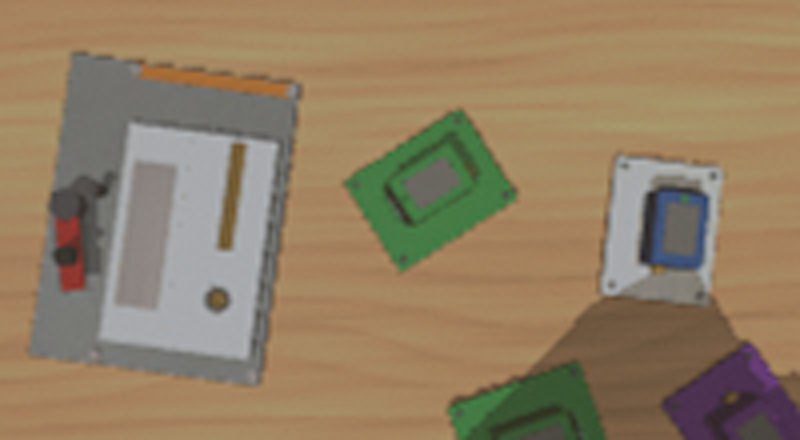

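The crop shows the blue reader at (682,228), white plate, lens stub at the top, towards world +x. The mount has its cone at (217,299), groove at (232,197) and keeper at (70,260), open. Yaws are about -8.3° for the reader and -9.2° for the mount. The carriage offset is about 12 mm. I now go above the reader.

>>> move_arm(rows="0 0 7 0 0 0 0.0876;0 0 7 0 0 0 0.0876;0 0 7 0 0 0 0.0876;0 0 0 -0.0238 0.039 0 0.0876;0 0 0 -0.0238 0.039 0 0.0876;0 0 0 -0.0238 0.039 0 0.0876;0 0 0 -0.0238 0.039 0 0.0876;0 0 0 -0.0238 0.039 0 0.0876", squeeze=15)

```text
t: 1.1
eef_pos: [0.2955, -0.481, 0.2126]
ee_rot: [3.141, -0.0, 2.998]
force: [-1.1, -0.2, 0.8]
width: 0.0875
gripper_force: 0.0
```

>>> move_arm(rows="0 0 0 -0.0238 0.039 0 0.0876;0 0 0 -0.0238 0.039 0 0.0876;0 0 0 -0.0238 0.039 0 0.0876;0 0 0 -0.0238 0.039 0 0.0876;0 0 0 -0.0238 0.039 0 0.0876;0 0 0 -0.0238 0.039 0 0.0876;0 0 0 -0.0238 0.039 0 0.0876;0 0 0 0 0 0 0.0876")

```text
t: 2.1
eef_pos: [0.5002, -0.2339, 0.2123]
ee_rot: [3.141, -0.001, 3.001]
force: [-0.4, -0.3, 0.5]
width: 0.0877
gripper_force: 0.0
```

```bash
cat >> h.py <<'E'
def wcloud():
    """wrist cloud in world; depth along optical axis, equidistant fisheye"""
    im,d=shot('wrist');D=np.load('/tmp/wrist.npz');m=arm.camera_model('wrist');K=m['mtx']
    v,u=np.mgrid[:400,:640];x=(u-K[0,2])/K[0,0];y=(v-K[1,2])/K[1,1];r=np.hypot(x,y)+1e-9
    t=np.tan(np.minimum(r,1.4))/r
    P=np.stack([x*t*d,y*t*d,d],-1);M=m['mount'];P=P@M[:3,:3].T+M[:3,3]
    W=P@R.from_euler('xyz',D['r']).as_matrix().T+D['p'];W[d==0]=np.nan
    return im,W
def rect(W,mask,name):
    n,l,st,ce=cv2.connectedComponentsWithStats(mask.astype(np.uint8))
    for i in range(1,n):
        if st[i,4]>150:
            p=W[l==i]; c,s,an=cv2.minAreaRect(p[:,:2].astype(np.float32)); print(name,st[i],np.median(p,0).round(4),np.round(c,4),np.round(s,4),round(an,2))
E
python3 - <<'E'
from h import *
im,W=wcloud();cv2.imwrite('pics/w1.png',im)
s=arm.get_state();print(s['t'],s['eef_pos'],s['ee_rot'],s['force'])
z=W[...,2]
near=np.hypot(W[...,0]-.499,W[...,1]+.235)<.1
rect(W,near&(z>.074)&(z<.092),'top');rect(W,near&(z>.012)&(z<.03),'plate')
E
```

```text
2.15 [ 0.49925655 -0.23485749  0.21235458] [ 3.14149463e+00 -9.97925889e-04  3.00026776e+00] [0.13662679 0.0344394  0.1196346 ]
top [ 296  155   42   59 2381] [ 0.4949 -0.2368  0.0813] [ 0.4967 -0.2369] [0.0414 0.0599] 80.74
plate [ 282  125   77   95 4285] [ 0.48   -0.221   0.0191] [ 0.4971 -0.2334] [0.0906 0.1167] 81.5
```

View pics/w1.png

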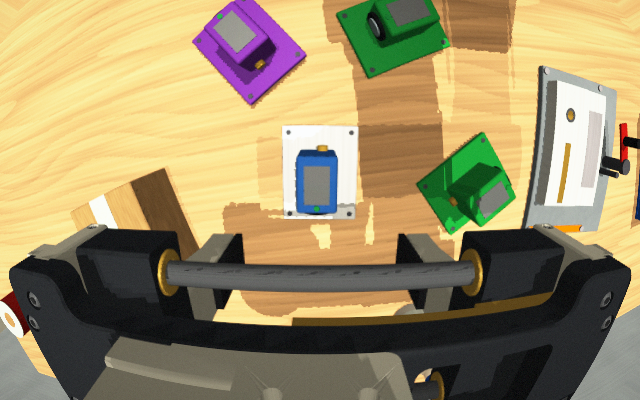

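The wrist view shows the reader at (318,180), with the lens end at the image bottom (world +x) and the fingers clear on both sides. Housing centre is (0.497,-0.237) and its top is at 0.0815. That matches the top camera and the given sizes, so I descend and grip.

>>> move_arm(rows="0 0 0.6 0.0023 -0.0024 0 0.0876;0 0 0 0 0 0.04 0.0876;0 0 0 0 0 0.04 0.0876;0 0 0 0 0 0.04 0.0876;0 0 0 0 0 0.025 0.0876;0 0 0 0 0 0.016 0.0876;0 0 0 0 0 0 0.05;0 0 0 0 0 0 0.03", squeeze=15)

```text
t: 3.15
eef_pos: [0.4968, -0.2385, 0.0529]
ee_rot: [-3.141, 0.002, 2.987]
force: [-0.1, -0.1, -0.0]
width: 0.0732
gripper_force: 0.0
```

>>> move_arm(rows="0 0 0 0 0 0 0.03;0 0 0 0 0 0 0.03;0 0 0 0 0 0 0.03;0 0 0 0 0 0 0.03")

```text
t: 3.65
eef_pos: [0.4964, -0.2381, 0.0522]
ee_rot: [-3.141, 0.001, 2.988]
force: [-1.1, 0.3, 1.9]
width: 0.0418
gripper_force: 15.0
```

>>> move_arm(rows="0 0 0 0 0 -0.01 0.03;0 0 0 0 0 -0.03 0.03;0 0 0 0 0 -0.04 0.03;0 0 0 0 0 -0.04 0.03;0 0 0 0 0 -0.03 0.03;0 0 0 0.005 0.035 0 0.03;0 0 0 0.005 0.035 0 0.03;0 0 0 0.005 0.035 0 0.03")

```text
t: 4.65
eef_pos: [0.4967, -0.1309, 0.2018]
ee_rot: [3.141, -0.001, 2.987]
force: [0.7, -0.8, -3.1]
width: 0.0422
gripper_force: 15.0
```

>>> move_arm(rows="0 0 0 0.005 0.035 0 0.03;0 0 0 0.005 0.035 0 0.03;0 0 0 0.005 0.035 0 0.03;0 0 0 0 0 0 0.03;0 0 0 0 0 0 0.03")

```text
t: 5.28
eef_pos: [0.4983, -0.026, 0.2018]
ee_rot: [-3.141, -0.001, 2.988]
force: [-0.0, -0.3, -3.7]
width: 0.042
gripper_force: 15.0
```

```bash
python3 - <<'E'
from h import *
im,W=wcloud();cv2.imwrite('pics/w2.png',im)
s=arm.get_state();print(s['t'],s['eef_pos'],s['ee_rot'],s['force'],s['width'],s['gripper_force'])
z=W[...,2];print('held');T=s['eef_pos']
near=(np.abs(W[...,0]-T[0])<.08)&(np.abs(W[...,1]-T[1])<.07)
c=np.zeros(z.shape,np.uint8);c[100:215,270:370]=1
rect(W,near&(z>.13)&(z<.175)&(c>0),'plate');rect(W,near&(z>.195)&(z<.23)&(c>0),'top')
m=np.hypot(W[...,0]-.5,W[...,1]-.158)<.2
rect(W,m&(z>.008)&(z<.022),'bed');rect(W,m&(z>.026)&(z<.042),'carr')
im,d=shot('top');W=cloud('top',d);z=W[...,2];m=np.hypot(W[...,0]-.5,W[...,1]-.158)<.2
rect(W,m&(z>.008)&(z<.022),'bed');rect(W,m&(z>.026)&(z<.042),'carr')
E
```

```text
5.325 [ 0.49838414 -0.0263242   0.2017994 ] [-3.14140509e+00 -6.35386987e-04  2.98722082e+00] [-0.73037111 -0.56714262 -4.44369909] 0.041741423385695905 14.979139119386673
held
plate [ 270  137  100   78 5164] [ 0.4568 -0.0207  0.1685] [ 0.4664 -0.0216] [0.0697 0.0537] 81.36
top [ 278  188   84   27 1617] [ 0.4688 -0.0219  0.2192] [ 0.4703 -0.0219] [0.0414 0.0052] 81.51
bed [ 404   64  137  193 6998] [0.4754 0.2289 0.0115] [0.5187 0.1796] [0.1956 0.2557] 80.68
carr [  416    80   100   152 12723] [0.4948 0.1498 0.0326] [0.5    0.1576] [0.1261 0.1815] 80.47
bed [ 247  168   63   47 1260] [0.6096 0.2026 0.0136] [0.5715 0.1724] [0.1944 0.1532] 80.02
carr [263 186  41  26 631] [0.5615 0.1643 0.0334] [0.5478 0.1507] [0.1247 0.085 ] 80.87
```

View pics/w2.png

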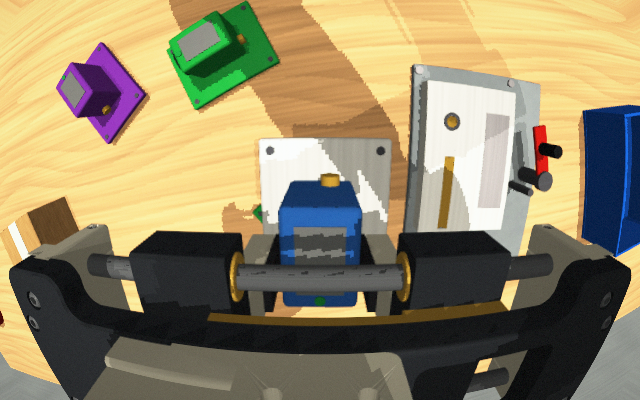

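The held reader is at (320,240). The cone is at (452,121), the groove runs (449,157)–(442,228), and the keeper (red) is at (541,150). Next I locate the cone and groove on the deck, and the held reader's tilt and offset.

```bash
python3 - <<'E'
from h import *
D=np.load('/tmp/wrist.npz');im=D['im'];d=D['d'];m=arm.camera_model('wrist');K=m['mtx'];M=m['mount'];Rt=R.from_euler('xyz',D['r']).as_matrix()
v,u=np.mgrid[:400,:640]
x=(u-K[0,2])/K[0,0];y=(v-K[1,2])/K[1,1];r=np.hypot(x,y)+1e-9
ray=np.stack([x/r*np.sin(r),y/r*np.sin(r),np.cos(r)],-1)
W=(ray/ray[...,2:]*d[...,None])@M[:3,:3].T@Rt.T+(Rt@M[:3,3]+D['p'])
H,S,V=cv2.split(cv2.cvtColor(im,cv2.COLOR_BGR2HSV))
b=(H>10)&(H<35)&(S>70)&(u>430)&(u<480)&(v>100)&(v<232)
o=Rt@M[:3,3]+D['p'];rw=ray@M[:3,:3].T@Rt.T
n,l,st,ce=cv2.connectedComponentsWithStats(b.astype(np.uint8))
yaw=np.radians(-9.3);ex=np.array([np.cos(yaw),np.sin(yaw)]);ey=np.array([-ex[1],ex[0]])
for i in range(1,n):
    if st[i,4]<40: continue
    k=rw[l==i];P=o+k*((.034-o[2])/k[:,2])[:,None]
    print(st[i],np.nanmedian(W[l==i],0),cv2.minAreaRect(P[:,:2].astype(np.float32)))
# held: in tool frame
T=(W-D['p'])@Rt
tp=(abs(W[...,2]-.168)<.012)&(u>258)&(u<392)&(v>135)&(v<235)&(V>0)&(S<60)
P=T[tp];A=np.c_[P[:,:2],np.ones(len(P))];c=np.linalg.lstsq(A,P[:,2],rcond=None)[0];e=P[:,2]-A@c;P=P[abs(e)<.003];A=np.c_[P[:,:2],np.ones(len(P))];c=np.linalg.lstsq(A,P[:,2],rcond=None)[0]
print('plate z=ax+by+c',c,len(P),'x',np.percentile(P[:,0],[0,.5,99.5,100]),'y',np.percentile(P[:,1],[.2,.5,99.5,99.8]))
back=P[P[:,0]>np.percentile(P[:,0],99)];print('back',back[:,:2].mean(0))
for yy in (-.04,-.03,.03,.035,.04): q=P[abs(P[:,1]-yy)<.003]; print(yy,len(q) and q[:,0].max())
bl=(abs(H.astype(int)-110)<12)&(S>110)&(u>275)&(u<365)&(v>175)&(v<310)
B=T[bl&(d>0)];t=B[B[:,2]<-.005];print('blue x',np.percentile(B[:,0],[1,5,50,95,99]),'y',np.percentile(B[:,1],[1,99]),'z',np.percentile(B[:,2],[1,10,50,90]))
E
```

```text
[447 116  11  12 103] [0.45093035 0.13691605 0.03164887] ((0.45103719830513, 0.13551105558872223), (0.01307805348187685, 0.012840363197028637), 84.82213592529297)
[437 156  18  72 697] [0.53357518 0.12266562 0.03038193] ((0.5345673561096191, 0.12105973064899445), (0.013302083127200603, 0.08811456710100174), 80.62135314941406)
plate z=ax+by+c [-0.00702378 -0.00897309  0.03361633] 8026 x [-0.01001343 -0.00856732  0.05828044  0.05849175] y [-0.04117395 -0.04098754  0.04733639  0.04770288]
back [0.05829543 0.00082663]
-0.04 0.05806007531761012
-0.03 0.05801250281225942
0.03 0.05800685510180907
0.035 0.05806329906314444
0.04 0.05809959931592824
blue x [-0.02713479 -0.02473374  0.02428953  0.03046808  0.03071202] y [-0.02070805  0.02011696] z [-0.02965715 -0.0289936  -0.02781543  0.00184977]
```

Held reader is centred on the TCP within 0.5 mm and level. Home estimates from the carriage rectangle and from cone plus groove agree at (0.500,0.1577), yaw -9.35°. I move over it and come down to just above.

>>> move_arm(rows="0 0 0.5 0 0 0 0.03;0 0 0 0.0047 0.0303 0 0.03;0 0 0 0.0047 0.0303 0 0.03;0 0 0 0.0047 0.0303 0 0.03;0 0 0 0.0047 0.0303 0 0.03;0 0 0 0.0047 0.0303 0 0.03;0 0 0 0.0047 0.0303 0 0.03;0 0 0 0 0 0 0.03")

```text
t: 6.38
eef_pos: [0.5007, 0.1592, 0.2017]
ee_rot: [-3.142, -0.0, 2.979]
force: [0.1, -1.2, -3.8]
width: 0.0419
gripper_force: 15.0
```

>>> move_arm(rows="0 0 0 0 0 0.03 0.03;0 0 0 0 0 0.03 0.03;0 0 0 0 0 0.03 0.03;0 0 0 0 0 0.015 0.03;0 0 0 0 0 0 0.03;0 0 0 0 0 0 0.03")

```text
t: 7.12
eef_pos: [0.5013, 0.1582, 0.098]
ee_rot: [3.141, 0.001, 2.979]
force: [0.2, 0.2, -3.5]
width: 0.0419
gripper_force: 15.0
```

```bash
python3 -c "
from h import *
s=arm.get_state();print(s['t'],s['eef_pos'],s['ee_rot'],s['force'],s['moment'])"
```

```text
7.125 [0.50132273 0.15824064 0.09798753] [3.14066713e+00 1.37022553e-03 2.97864963e+00] [ 0.24776696  0.16427073 -3.49898684] [ 0.02276987  0.02592732 -0.0377849 ]
```

>>> move_arm(rows="0 0 0 0.0012 -0.0006 0 0.03;0 0 0 0 0 0.004 0.03;0 0 0 0 0 0.004 0.03;0 0 0 0 0 0 0.03;0 0 0 0 0 0 0.03")

```text
t: 7.75
eef_pos: [0.4992, 0.1576, 0.0888]
ee_rot: [-3.141, -0.0, 2.979]
force: [0.0, 0.2, -4.2]
width: 0.042
gripper_force: 15.0
```

>>> move_arm(rows="0 0 0 0 0 0.001 0.03;0 0 0 0 0 0 0.03;0 0 0 0 0 0 0.03")

```text
t: 8.12
eef_pos: [0.4992, 0.1576, 0.0879]
ee_rot: [-3.142, 0.0, 2.979]
force: [0.3, 0.2, -3.6]
width: 0.0414
gripper_force: 15.0
```

>>> move_arm(rows="0 0 0 0 0 0.001 0.03;0 0 0 0 0 0 0.03;0 0 0 0 0 0 0.03")

```text
t: 8.5
eef_pos: [0.4992, 0.1576, 0.0869]
ee_rot: [-3.142, -0.0, 2.979]
force: [-1.3, 0.4, -4.1]
width: 0.042
gripper_force: 15.0
```

>>> move_arm(rows="0 0 0 0 0 0.001 0.03;0 0 0 0 0 0 0.03;0 0 0 0 0 0 0.03")

```text
t: 8.88
eef_pos: [0.4992, 0.1576, 0.0859]
ee_rot: [3.142, 0.0, 2.979]
force: [0.1, -0.4, -4.4]
width: 0.0419
gripper_force: 15.0
```

>>> move_arm(rows="0 0 0 -0.0008 0 0.0006 0.03;0 0 0 0 0 0 0.03;0 0 0 0 0 0 0.03")

```text
t: 9.25
eef_pos: [0.5, 0.1575, 0.0853]
ee_rot: [3.142, -0.0, 2.979]
force: [0.6, -0.5, -4.0]
width: 0.0416
gripper_force: 15.0
```

>>> move_arm(rows="0 0 0 0 0 0.0007 0.03;0 0 0 0 0 0 0.03;0 0 0 0 0 0 0.03")

```text
t: 9.62
eef_pos: [0.5, 0.1576, 0.0846]
ee_rot: [3.141, 0.0, 2.979]
force: [0.8, 0.4, -2.9]
width: 0.0418
gripper_force: 15.0
```

>>> move_arm(rows="0 0 0 0 0 0.0007 0.03;0 0 0 0 0 0 0.03;0 0 0 0 0 0 0.03")

```text
t: 10.0
eef_pos: [0.5002, 0.1576, 0.0841]
ee_rot: [3.141, 0.0, 2.979]
force: [-0.6, -0.1, -1.0]
width: 0.0418
gripper_force: 15.0
```

First contact came at about 0.0845, 1–1.5 mm above home. I ease the grip so it can settle under its own weight, then open.

>>> move_arm(rows="0 0 0 0 0 0 0.03;0 0 0 0 0 0 0.03;0 0 0 0 0 0 0.03", squeeze=3)

```text
t: 10.38
eef_pos: [0.5001, 0.1576, 0.084]
ee_rot: [3.141, 0.0, 2.979]
force: [0.3, 1.4, -0.9]
width: 0.0419
gripper_force: 3.0
```

>>> move_arm(rows="0 0 0 0 0 0 0.044;0 0 0 0 0 0 0.048;0 0 0 0 0 0 0.054;0 0 0 0 0 0 0.06;0 0 0 0 0 0 0.07;0 0 0 0 0 0 0.07")

```text
t: 11.12
eef_pos: [0.5, 0.1575, 0.0839]
ee_rot: [-3.142, -0.0, 2.979]
force: [-0.0, -0.0, -0.5]
width: 0.069
gripper_force: 0.0
```

```bash
cat > tilt.py <<'E'
from h import *
im,W=wcloud();D=np.load('/tmp/wrist.npz');v,u=np.mgrid[:400,:640]
print(arm.get_state()['force'])
H,S,V=cv2.split(cv2.cvtColor(im,cv2.COLOR_BGR2HSV))
yaw=np.radians(-9.35);ex=np.array([np.cos(yaw),np.sin(yaw)]);ey=np.array([-ex[1],ex[0]])
L=np.stack([(W[...,:2]-[.5,.1577])@ex,(W[...,:2]-[.5,.1577])@ey,W[...,2]],-1)
def fit(mask,n,z0,tol=.003):
    P=L[mask];A=np.c_[P[:,:2],np.ones(len(P))];k=np.abs(P[:,2]-z0)<.008
    for _ in range(4):
        c=np.linalg.lstsq(A[k],P[k,2],rcond=None)[0];k=np.abs(P[:,2]-A@c)<tol
    Q=P[k];print(n,k.sum(),'slopes',c[:2].round(4),'z0',c[2].round(4),'x',np.percentile(Q[:,0],[.3,99.7]).round(4),'y',np.percentile(Q[:,1],[.3,99.7]).round(4))
nr=(abs(L[...,0])<.07)&(abs(L[...,1])<.06)
fit(nr&(abs(L[...,2]-.051)<.009)&(S<60)&(v<240),'plate(.0508)',.051)
fit(nr&(abs(L[...,2]-.113)<.009)&(abs(L[...,0])<.028)&(abs(L[...,1])<.02),'top(.1128)',.113)
fit((abs(L[...,2]-.033)<.004)&(abs(L[...,0])<.09)&(abs(L[...,1])<.065)&(v<240),'carriage',.033)
fit((abs(L[...,2]-.012)<.006)&(abs(L[...,0])<.17)&(abs(L[...,1])<.13),'bed(.012)',.012)
cv2.imwrite('/tmp/w.png',im)
E
python3 tilt.py
```

```text
[-0.88541851  0.10849276  0.02199637]
plate(.0508) 8273 slopes [-0.0003 -0.0004] z0 0.0499 x [-0.0583  0.0137] y [-0.0421  0.0473]
top(.1128) 5202 slopes [-0.0007 -0.0012] z0 0.1122 x [-0.0279  0.0277] y [-0.0198  0.0199]
carriage 10593 slopes [-0.0038 -0.0317] z0 0.0318 x [-0.0899  0.0173] y [-0.0621  0.0617]
bed(.012) 13720 slopes [0.0004 0.0008] z0 0.0113 x [-0.1127  0.1171] y [-0.0717  0.1206]
```

The plate is level (slopes < 0.001, where a missed cone would show 0.04). Its height and edges match home, so the reader is seated. I lift off and look at the keeper.

>>> move_arm(rows="0 0 0 0 0 -0.01 0.07;0 0 0 0 0 -0.03 0.07;0 0 0 0 0 -0.04 0.07;0 0 0 0 0 -0.04 0.07;0 0 0 0 0 0 0.07;0 0 0 0 0 0 0.07")

```text
t: 11.92
eef_pos: [0.4997, 0.1574, 0.204]
ee_rot: [3.141, 0.0, 2.978]
force: [0.0, -0.0, -0.7]
width: 0.0701
gripper_force: 0.0
```

```bash
cat >> tilt.py <<'E'
s=arm.get_state();print(s['t'],s['q'].round(3),s['eef_pos'],s['ee_rot'])
nk=(L[...,0]>-.07)&(L[...,0]<.08)&(L[...,1]>.03)&(L[...,1]<.16)
red=nk&((H<6)|(H>172))&(S>140)&(V>70)
for n,mk in(('red',red),('hi',nk&(L[...,2]>.08)&(L[...,2]<.1)),('mid',nk&(L[...,2]>.062)&(L[...,2]<.08)),('60',nk&(abs(L[...,2]-.06)<.004))):
    P=L[mk]; 
    if len(P): print(n,len(P),np.median(P,0).round(4),np.percentile(P,[2,98],0).round(4).tolist())
E
python3 tilt.py; cp /tmp/w.png pics/w3.png
```

```text
[ 0.14455217 -0.19766133 -0.86338005]
plate(.0508) 4978 slopes [-0.0011 -0.0013] z0 0.0499 x [-0.0578  0.0564] y [-0.0415  0.048 ]
top(.1128) 2710 slopes [ 0.0004 -0.0019] z0 0.1122 x [-0.0279  0.0276] y [-0.0198  0.0199]
carriage 6381 slopes [-0.0016 -0.0303] z0 0.0319 x [-0.0899  0.0733] y [-0.0621  0.0617]
bed(.012) 9186 slopes [0.0003 0.0007] z0 0.0114 x [-0.1117  0.1177] y [-0.0721  0.1212]
11.975 [ 0.68   0.116 -0.332 -0.    -1.123 -2.413] [0.49942126 0.15721221 0.20337085] [-3.14123167e+00 -8.49237235e-04  2.97847732e+00]
red 721 [-0.0311  0.088   0.0593] [[-0.0519, 0.0762, 0.0572], [0.0045, 0.1034, 0.0609]]
hi 243 [-0.0262  0.0883  0.0909] [[-0.033, 0.0819, 0.0805], [-0.0184, 0.0967, 0.0925]]
mid 473 [0.0134 0.0977 0.0636] [[-0.0329, 0.0824, 0.0621], [0.0262, 0.1107, 0.0775]]
60 1206 [-0.0055  0.0905  0.0597] [[-0.0516, 0.0759, 0.0569], [0.0313, 0.1094, 0.0639]]
```

View pics/w3.png

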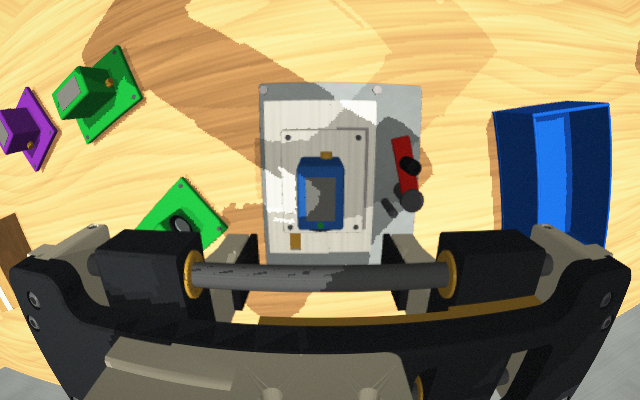

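The view shows the reader at (320,190) on its seats. The keeper's red arm is at (403,165), its knob at (410,165), and the pivot at (411,200). The keeper angle is about 1.31. I turn by -135° at height with closed fingers, so a flat finger face can push along the knob's chord.

>>> move_arm(rows="0 0 -10.4 0 0 0 0;0 0 -10.4 0 0 0 0;0 0 -10.4 0 0 0 0;0 0 -10.4 0 0 0 0;0 0 -10.4 0 0 0 0;0 0 -10.4 0 0 0 0;0 0 -10.4 0 0 0 0;0 0 -10.4 0 0 0 0")

```text
t: 12.98
eef_pos: [0.4994, 0.1571, 0.2026]
ee_rot: [3.14, -0.002, -1.846]
force: [-0.1, 0.6, 0.1]
width: 0.0007
gripper_force: 0.0
```

>>> move_arm(rows="0 0 -10.4 0 0 0 0;0 0 -10.4 0 0 0 0;0 0 -10.4 0 0 0 0;0 0 -10.4 0 0 0 0;0 0 -10.4 0 0 0 0;0 0 0 -0.037 -0.0152 0 0;0 0 0 -0.037 -0.0152 0 0;0 0 0 -0.037 -0.0152 0 0")

```text
t: 13.98
eef_pos: [0.4711, 0.2747, 0.2027]
ee_rot: [3.139, -0.0, -0.945]
force: [0.5, -0.3, 0.5]
width: 0.0007
gripper_force: 0.0
```

>>> move_arm(rows="0 0 0 0 0 0 0;0 0 0 0 0 0 0")

```text
t: 14.22
eef_pos: [0.4714, 0.2738, 0.2028]
ee_rot: [3.139, -0.0, -0.944]
force: [0.3, 0.2, 0.2]
width: 0.0006
gripper_force: 0.0
```

```bash
cp /tmp/wrist.npz /tmp/prev.npz; python3 tilt.py; cat > post.py <<'E'
exec(open('tilt.py').read().split("def fit")[0])
k=(L[...,0]>-.06)&(L[...,0]<.09)&(L[...,1]>.05)&(L[...,1]<.13)
g=np.zeros((9,15));
for i in range(9):
    print(int(50+i*8+4),[ (lambda q:int(np.nanmax(q)*1000) if len(q) else 0)(L[...,2][k&(abs(L[...,1]-(.054+i*.008))<.004)&(abs(L[...,0]-(-.055+j*.01))<.005)]) for j in range(15)])
E
python3 post.py
```

```text
[-0.47249605 -0.64063544 -0.53105794]
plate(.0508) 5183 slopes [-0.0012 -0.0006] z0 0.0499 x [-0.0581  0.0575] y [-0.0415  0.0481]
top(.1128) 2957 slopes [-0.0005 -0.0017] z0 0.1122 x [-0.0278  0.0279] y [-0.0199  0.0199]
carriage 7650 slopes [-0.0004 -0.03  ] z0 0.0319 x [-0.0897  0.0894] y [-0.0618  0.0619]
bed(.012) 12885 slopes [ 0.0005 -0.0003] z0 0.0114 x [-0.1118  0.1423] y [-0.0711  0.1217]
14.275 [ 0.885  0.154 -0.289 -0.    -1.13  -0.259] [0.47158446 0.27342048 0.20308652] [ 3.13989678e+00 -3.68401153e-04 -9.44990991e-01]
red 825 [-0.017   0.0895  0.0593] [[-0.0513, 0.0768, 0.0574], [0.0041, 0.1038, 0.0612]]
hi 230 [-0.0244  0.0892  0.0911] [[-0.0318, 0.0826, 0.0825], [-0.0179, 0.0965, 0.0926]]
mid 527 [0.0149 0.0995 0.0635] [[-0.0218, 0.0831, 0.0622], [0.027, 0.1117, 0.074]]
60 1346 [-0.0046  0.0924  0.0597] [[-0.0506, 0.0766, 0.0575], [0.0322, 0.1103, 0.0639]]
[-0.13925826 -0.42922318  0.80608258]
54 [300, 32, 31, 32, 31, 32, 31, 32, 32, 32, 31, 31, 32, 31, 32]
62 [326, 307, 307, 31, 32, 31, 31, 31, 31, 31, 31, 32, 31, 31, 32]
70 [326, 326, 307, 307, 12, 12, 13, 12, 13, 13, 13, 13, 13, 12, 12]
78 [325, 336, 336, 307, 56, 13, 12, 12, 60, 60, 12, 12, 13, 13, 13]
86 [325, 325, 336, 335, 307, 60, 63, 64, 64, 60, 12, 13, 12, 13, 13]
94 [60, 291, 336, 336, 307, 307, 64, 64, 64, 13, 13, 13, 13, 13, 13]
102 [13, 290, 298, 336, 336, 307, 307, 64, 64, 13, 12, 13, 12, 13, 13]
110 [271, 282, 281, 305, 337, 334, 307, 65, 64, 13, 13, 14, 13, 12, 13]
118 [263, 271, 12, 13, 337, 337, 334, 298, 12, 13, 12, 12, 13, 13, 13]
```

Stop post is 60 mm tall and the pivot 64 mm, so tips at 70 mm clear them and still meet the knob (60–92 mm). I descend and push.

>>> move_arm(rows="0 0 0 0 0 0.045 0;0 0 0 0 0 0.045 0;0 0 0 0 0 0.034 0;0 0 0 0 0 0 0;0 0 0 0 0 0 0")

```text
t: 14.95
eef_pos: [0.4728, 0.2743, 0.0812]
ee_rot: [-3.14, -0.0, -0.945]
force: [0.1, 0.4, 0.7]
width: 0.0004
gripper_force: 0.0
```

>>> move_arm(rows="0 0 0 0.008 0 0 0;0 0 0 0.006 0 0 0;0 0 0 0.006 0 0 0;0 0 0 0.006 0 0 0;0 0 0 0.006 0 0 0;0 0 0 0 0 0 0")

```text
t: 15.7
eef_pos: [0.4908, 0.2478, 0.0798]
ee_rot: [3.141, -0.0, -0.945]
force: [-0.3, -0.2, -0.7]
width: 0.0006
gripper_force: 0.0
```

>>> move_arm(rows="0 0 0 0.006 0 0 0;0 0 0 0.006 0 0 0;0 0 0 0.006 0 0 0;0 0 0 0.004 0 0 0;0 0 0 0 0 0 0;0 0 0 0 0 0 0")

```text
t: 16.45
eef_pos: [0.5035, 0.2304, 0.0799]
ee_rot: [-3.142, 0.0, -0.945]
force: [-0.6, 0.4, 0.4]
width: 0.0005
gripper_force: 0.0
```

>>> move_arm(rows="0 0 0 0.004 0 0 0;0 0 0 0.002 0 0 0;0 0 0 0 0 0 0")

```text
t: 16.82
eef_pos: [0.5071, 0.2254, 0.0799]
ee_rot: [3.142, 0.0, -0.945]
force: [-0.3, -0.4, 0.1]
width: 0.0006
gripper_force: 0.0
```

```bash
python3 tilt.py|tail -6; cp /tmp/w.png pics/w4.png
```

```text
carriage 13935 slopes [-0.0013 -0.0291] z0 0.032 x [-0.0896  0.0895] y [-0.062   0.0618]
bed(.012) 20014 slopes [0.001  0.0001] z0 0.0113 x [-0.111   0.1426] y [-0.0713  0.1208]
16.875 [ 0.771  0.288 -0.427 -0.    -0.855 -0.145] [0.50708554 0.22546302 0.07987029] [-3.14156765e+00  4.00405363e-06 -9.44988680e-01]
hi 94 [0.0023 0.0608 0.0975] [[-0.0011, 0.0551, 0.0935], [0.0084, 0.0648, 0.0996]]
mid 227 [0.0225 0.0923 0.0633] [[-0.0201, 0.0844, 0.0621], [0.028, 0.101, 0.0646]]
60 516 [0.0261 0.0874 0.06  ] [[-0.0192, 0.0752, 0.0563], [0.0352, 0.1002, 0.0639]]
```

View pics/w4.png

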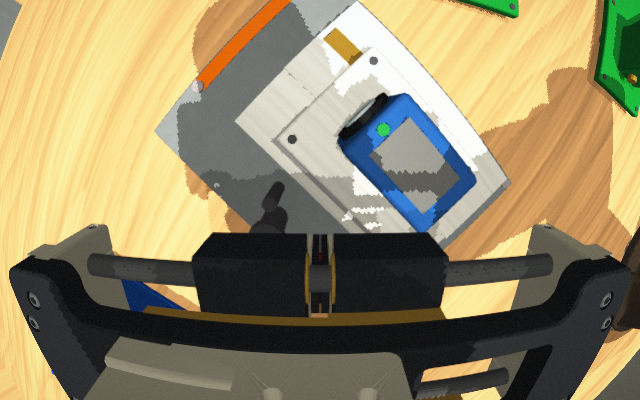

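The knob isn't visible ahead of the fingers at about (320,213), where it should be. I lift straight up and look.

>>> move_arm(rows="0 0 0 0 0 -0.04 0;0 0 0 0 0 -0.04 0;0 0 0 -0.02 0 -0.04 0;0 0 0 -0.03 0 0 0;0 0 0 -0.03 0 0 0;0 0 0 0 0 0 0;0 0 0 0 0 0 0")

```text
t: 17.75
eef_pos: [0.4601, 0.2903, 0.1998]
ee_rot: [3.141, -0.0, -0.944]
force: [-0.1, -0.2, 0.8]
width: 0.0004
gripper_force: 0.0
```

```bash
python3 tilt.py; cp /tmp/w.png pics/w5.png
```

```text
[0.14019159 0.11744461 0.17347872]
plate(.0508) 5060 slopes [-0.0012 -0.0023] z0 0.0499 x [-0.0582  0.0573] y [-0.0409  0.0481]
top(.1128) 2931 slopes [-0.0009 -0.0034] z0 0.1122 x [-0.0278  0.0277] y [-0.0197  0.0199]
carriage 7068 slopes [ 0.0004 -0.0312] z0 0.032 x [-0.0898  0.0891] y [-0.0619  0.062 ]
bed(.012) 12142 slopes [ 0.0005 -0.0005] z0 0.0114 x [-0.112   0.1424] y [-0.0705  0.1218]
17.8 [ 0.923  0.153 -0.297  0.    -1.121 -0.297] [0.46028988 0.29002453 0.19976412] [ 3.14132634e+00 -1.36454370e-04 -9.44873234e-01]
red 871 [-0.0178  0.0897  0.0592] [[-0.0515, 0.0769, 0.0574], [0.004, 0.1039, 0.0628]]
hi 233 [-0.0249  0.0899  0.0911] [[-0.0325, 0.0829, 0.0819], [-0.0183, 0.097, 0.0926]]
mid 510 [0.0152 0.0997 0.0634] [[-0.0176, 0.0878, 0.0622], [0.0272, 0.1115, 0.0658]]
60 1406 [-0.0053  0.0921  0.0597] [[-0.051, 0.0768, 0.0575], [0.0324, 0.1096, 0.0639]]
```

View pics/w5.png

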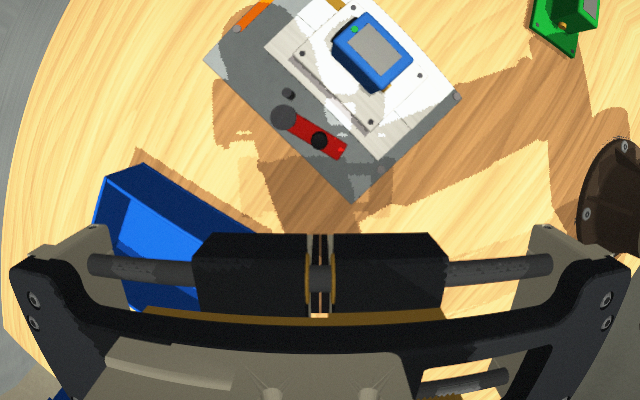

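The keeper did not move: knob still at L(-25,89) mm, image (319,140), straight ahead of the fingers. I check numerically where the closed fingertips really are.

```bash
python3 - <<'E'
from h import *
s=arm.get_state();Rt=R.from_euler('xyz',s['ee_rot']).as_matrix()
print(arm.finger_overhang,s['width'])
for n in('scene','wrist'):
    if n=='scene': im,d=shot(n);W=cloud(n,d);cv2.imwrite('/tmp/sc.png',im)
    else: im,W=wcloud()
    T=(W-s['eef_pos'])@Rt
    k=(abs(T[...,0])<.05)&(abs(T[...,1])<.11)&(T[...,2]<.03)&(T[...,2]>-.09)
    v,u=np.nonzero(k);print(n,k.sum(),(u.min(),u.max(),v.min(),v.max()) if k.any() else '')
    P=T[k]
    for z in np.arange(-.085,.03,.006):
        q=P[abs(P[:,2]-z)<.003]
        if len(q): print(round(z,3),len(q),'x',q[:,0].min().round(3),q[:,0].max().round(3),'y',q[:,1].min().round(3),q[:,1].max().round(3))
E
```

```text
0.008 0.0004746312455605957
scene 122 (np.int64(324), np.int64(373), np.int64(99), np.int64(121))
-0.085 19 x 0.0 0.04 y -0.084 0.089
-0.079 3 x 0.002 0.035 y -0.081 -0.001
-0.073 1 x 0.013 0.013 y -0.001 -0.001
-0.067 2 x 0.008 0.012 y -0.002 0.002
-0.061 11 x -0.003 0.014 y -0.009 0.016
-0.055 13 x 0.004 0.014 y -0.017 0.023
-0.049 12 x 0.006 0.012 y -0.014 0.019
-0.043 9 x 0.005 0.013 y -0.007 0.019
-0.037 14 x 0.002 0.014 y -0.011 0.018
-0.031 10 x 0.003 0.014 y -0.008 0.018
-0.025 11 x 0.005 0.014 y -0.012 0.017
-0.019 9 x 0.001 0.012 y -0.008 0.017
wrist 5368 (np.int64(79), np.int64(561), np.int64(223), np.int64(382))
-0.085 2530 x -0.034 0.04 y -0.088 0.088
-0.079 601 x -0.038 0.04 y -0.088 0.087
-0.067 44 x -0.004 0.006 y -0.004 0.004
-0.061 372 x -0.01 0.002 y -0.004 0.004
-0.055 4 x -0.004 -0.002 y -0.002 0.002
-0.049 62 x 0.009 0.012 y -0.005 0.005
-0.043 98 x 0.009 0.012 y -0.005 0.005
-0.037 85 x 0.008 0.011 y -0.006 0.006
-0.031 186 x 0.005 0.012 y -0.006 0.006
-0.025 127 x 0.008 0.012 y -0.006 0.007
-0.019 96 x 0.009 0.012 y -0.007 0.007
-0.013 30 x 0.009 0.011 y -0.004 0.004
```

The closed fingertips appear to end about 12 mm behind the TCP rather than 8 mm ahead, so the push passed over the knob at 92 mm. I check how the tips change with opening.

>>> move_arm(rows="0 0 0 0 0 0 0.03;0 0 0 0 0 0 0.03;0 0 0 0 0 0 0.03;0 0 0 0 0 0 0.03")

```text
t: 18.4
eef_pos: [0.4602, 0.2903, 0.1999]
ee_rot: [-3.142, -0.0, -0.945]
force: [-0.2, 0.3, 0.1]
width: 0.0289
gripper_force: 0.0
```

```bash
python3 - <<'E'
from h import *
s=arm.get_state();Rt=R.from_euler('xyz',s['ee_rot']).as_matrix()
print(s['width'])
im,d=shot('scene');W=cloud('scene',d)
cv2.imwrite('pics/sc2.png',np.hstack([cv2.resize(cv2.imread('/tmp/sc.png')[60:160,290:420],None,fx=3,fy=3),cv2.resize(im[60:160,290:420],None,fx=3,fy=3)]))
m=arm.camera_model('scene')
for z in(-.058,-.012,.008):
    p=m['camera_from_world'][:3,:3]@(Rt@[0,0,z]+s['eef_pos'])+m['camera_from_world'][:3,3];q=m['mtx']@p;print(z,q[:2]/q[2],'crop',(q[:2]/q[2]-[290,60])*3)
for n in('scene','wrist'):
    if n=='wrist': im,W=wcloud()
    T=(W-s['eef_pos'])@Rt
    k=(abs(T[...,0])<.03)&(abs(T[...,1])<.06)&(T[...,2]<.03)&(T[...,2]>-.05);P=T[k];print(n)
    for z in np.arange(-.048,.03,.006):
        q=P[abs(P[:,2]-z)<.003]
        if len(q): print(round(z,3),len(q),'x',q[:,0].min().round(3),q[:,0].max().round(3),'y',q[:,1].min().round(3),q[:,1].max().round(3))
E
```

```text
0.02885941999769909
-0.058 [348.2847937  111.24972969] crop [174.85438109 153.74918906]
-0.012 [347.51739635 120.72485727] crop [172.55218904 182.17457181]
0.008 [347.19548908 124.69947672] crop [171.58646724 194.09843016]
scene
-0.048 10 x 0.004 0.01 y -0.029 0.034
-0.042 12 x 0.005 0.012 y -0.029 0.033
-0.036 13 x -0.005 0.013 y -0.026 0.033
-0.03 18 x -0.015 0.013 y -0.026 0.033
-0.024 10 x 0.006 0.015 y -0.026 0.033
-0.018 6 x 0.004 0.011 y -0.023 0.032
-0.012 1 x 0.004 0.004 y 0.021 0.021
wrist
-0.048 256 x -0.01 0.012 y -0.026 0.026
-0.042 273 x 0.006 0.012 y -0.027 0.028
-0.036 333 x 0.003 0.012 y -0.028 0.029
-0.03 392 x 0.0 0.012 y -0.029 0.03
-0.024 311 x -0.003 0.012 y -0.03 0.031
-0.018 253 x -0.007 0.012 y -0.03 0.031
-0.012 33 x 0.004 0.01 y -0.018 0.018
```

View pics/sc2.png

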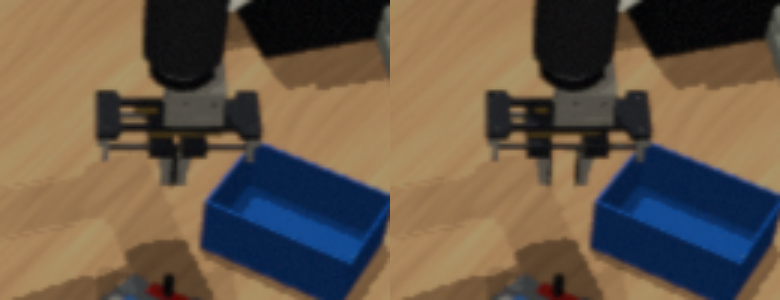

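Both crops show the fingertips at about y=184, roughly tool z = -0.011, whatever the opening. So I go 15 mm lower than before: TCP 0.065 puts the tips at about 0.076 and keeps the body about 10 mm over the housing. I descend and push in short steps, watching force.

>>> move_arm(rows="0 0 0 0 0 0.045 0;0 0 0 0 0 0.045 0;0 0 0 0 0 0.035 0;0 0 0 0 0 0.01 0;0 0 0 0 0 0 0;0 0 0 0 0 0 0")

```text
t: 19.25
eef_pos: [0.461, 0.2912, 0.0664]
ee_rot: [-3.139, 0.0, -0.944]
force: [0.3, -0.8, 0.3]
width: 0.0006
gripper_force: 0.0
```

>>> move_arm(rows="0 0 0 0.012 0 0 0;0 0 0 0.01 0 0 0;0 0 0 0.004 0 0 0;0 0 0 0.004 0 0 0;0 0 0 0.004 0 0 0")

```text
t: 19.88
eef_pos: [0.4798, 0.2627, 0.0648]
ee_rot: [3.141, 0.001, -0.945]
force: [-6.0, 2.0, 1.1]
width: 0.0007
gripper_force: 2.8
```

```bash
python3 tilt.py | tail -5; python3 -c "
from h import *
print(arm.get_state()['force'],arm.get_state()['moment'])"
```

```text
19.925 [ 0.858  0.295 -0.46  -0.001 -0.816 -0.232] [0.47978602 0.26238294 0.06467019] [ 3.14074914e+00  4.32289579e-04 -9.45184998e-01]
red 2186 [-0.0146  0.0867  0.0593] [[-0.0485, 0.0735, 0.057], [0.0055, 0.1025, 0.0607]]
hi 1157 [-0.0253  0.0884  0.0913] [[-0.0341, 0.0803, 0.0814], [-0.0171, 0.098, 0.099]]
mid 1730 [0.0138 0.0978 0.0635] [[-0.0245, 0.0804, 0.0623], [0.027, 0.1112, 0.0773]]
60 3821 [-0.0011  0.0906  0.0597] [[-0.0477, 0.0743, 0.0572], [0.0325, 0.11, 0.0639]]
[-1.60766781  1.72796491  1.25127342] [0.3452468  0.86601412 0.02413225]
```

Contact now: about 2 N steady, and the keeper is moving. I follow the knob's arc.

>>> move_arm(rows="0 0 0 0.004 0.0014 0 0;0 0 0 0.004 0.0014 0 0;0 0 0 0.004 0.001 0 0;0 0 0 0.004 0.001 0 0;0 0 0 0.004 0.0005 0 0")

```text
t: 20.55
eef_pos: [0.4876, 0.2432, 0.0648]
ee_rot: [3.142, -0.0, -0.945]
force: [-2.9, 0.7, -0.7]
width: 0.0005
gripper_force: 1.5
```

>>> move_arm(rows="0 0 0 0.004 -0.0005 0 0;0 0 0 0.004 -0.0015 0 0;0 0 0 0.004 -0.002 0 0;0 0 0 0.003 -0.002 0 0")

```text
t: 21.05
eef_pos: [0.5018, 0.2349, 0.0649]
ee_rot: [-3.141, -0.0, -0.945]
force: [-2.8, 0.0, 0.7]
width: 0.0003
gripper_force: 1.1
```

```bash
python3 tilt.py; cp /tmp/w.png pics/w6.png
```

```text
[-1.18065097  0.45584444 -0.58717885]
plate(.0508) 11097 slopes [-0.0017 -0.0012] z0 0.0499 x [-0.0559  0.0576] y [-0.0411  0.0479]
top(.1128) 11248 slopes [-0.0014 -0.0023] z0 0.1122 x [-0.0277  0.0279] y [-0.0198  0.0199]
carriage 14630 slopes [-0.0005 -0.0298] z0 0.0319 x [-0.0895  0.0895] y [-0.062   0.0619]
bed(.012) 18724 slopes [ 0.0006 -0.0006] z0 0.0114 x [-0.1112  0.1424] y [-0.0598  0.1209]
21.1 [ 0.791  0.305 -0.445  0.    -0.82  -0.165] [0.50224713 0.23499639 0.06502671] [-3.14049037e+00 -1.64910248e-04 -9.44830317e-01]
red 2275 [0.0027 0.0556 0.0592] [[-0.0152, 0.0349, 0.0572], [0.0185, 0.0871, 0.0606]]
hi 1190 [-0.0001  0.0626  0.0911] [[-0.0079, 0.0533, 0.0814], [0.0076, 0.0739, 0.0989]]
mid 800 [0.017  0.0911 0.0636] [[-0.0014, 0.0531, 0.0622], [0.0277, 0.1048, 0.0793]]
60 3133 [0.007  0.0729 0.0594] [[-0.0147, 0.0351, 0.0572], [0.0329, 0.1012, 0.0638]]
```

>>> move_arm(rows="0 0 0 0.003 -0.002 0 0;0 0 0 0.003 -0.002 0 0;0 0 0 0.003 -0.002 0 0;0 0 0 0.002 -0.0015 0 0")

```text
t: 21.6
eef_pos: [0.514, 0.2303, 0.0649]
ee_rot: [-3.142, -0.0, -0.945]
force: [-1.6, 0.7, 0.5]
width: 0.0005
gripper_force: 0.9
```

>>> move_arm(rows="0 0 0 0.001 -0.001 0 0;0 0 0 0.001 -0.001 0 0")

```text
t: 21.85
eef_pos: [0.5165, 0.2299, 0.0648]
ee_rot: [3.142, 0.0, -0.945]
force: [-2.2, 1.3, -0.1]
width: 0.0007
gripper_force: 0.9
```

>>> move_arm(rows="0 0 0 0.001 -0.001 0 0;0 0 0 0 0 0 0")

```text
t: 22.1
eef_pos: [0.5171, 0.2296, 0.0647]
ee_rot: [3.14, 0.001, -0.945]
force: [-6.2, 1.0, 2.3]
width: 0.0003
gripper_force: 2.7
```

```bash
python3 tilt.py|tail -5; python3 -c "
from h import *
print(arm.get_state()['force'])"
```

```text
22.15 [ 0.763  0.323 -0.418 -0.001 -0.831 -0.137] [0.51707259 0.22964511 0.06471671] [ 3.14047549e+00  6.41431122e-04 -9.45108829e-01]
red 1917 [0.0192 0.0476 0.0592] [[0.007, 0.0308, 0.0571], [0.0254, 0.0853, 0.0607]]
hi 1179 [0.0156 0.0596 0.0911] [[0.008, 0.0503, 0.0815], [0.0232, 0.0711, 0.0989]]
mid 246 [0.0211 0.0529 0.0718] [[0.0124, 0.05, 0.0627], [0.0235, 0.0617, 0.0798]]
60 2216 [0.0201 0.05   0.0592] [[0.0066, 0.0309, 0.0569], [0.0338, 0.0851, 0.0608]]
[-6.44930205  2.61426374  2.78760395]
```

Force rises to about 7 N and the knob is at L(15.6,58): at the stop. I press a touch more, back off the way I came, lift and check.

>>> move_arm(rows="0 0 0 0.0005 -0.0005 0 0;0 0 0 0 0 0 0;0 0 0 -0.005 0.004 0 0;0 0 0 -0.01 0.006 0 0;0 0 0 0 0 -0.03 0;0 0 0 0 0 -0.045 0;0 0 0 -0.03 0 -0.045 0;0 0 0 -0.04 0 0 0")

```text
t: 23.15
eef_pos: [0.462, 0.2946, 0.1892]
ee_rot: [-3.134, 0.001, -0.946]
force: [-0.0, -0.2, -1.2]
width: 0.0002
gripper_force: 0.0
```

>>> move_arm(rows="0 0 0 -0.02 0 0 0;0 0 0 0 0 0 0;0 0 0 0 0 0 0;0 0 0 0 0 0 0")

```text
t: 23.65
eef_pos: [0.4492, 0.3081, 0.1844]
ee_rot: [3.141, -0.0, -0.946]
force: [0.1, 0.3, -0.2]
width: 0.0004
gripper_force: 0.0
```

```bash
cat >> tilt.py <<'E'
P=L[red];print('arm axis',[ (round(y,3),np.percentile(P[abs(P[:,1]-y)<.004][:,0],[5,95]).round(4).tolist()) for y in(.036,.048,.07,.08) if (abs(P[:,1]-y)<.004).sum()>5])
E
python3 tilt.py; cp /tmp/w.png pics/w7.png
```

```text
[-0.30783961  0.38398731  0.39393146]
plate(.0508) 4631 slopes [-0.0004 -0.0019] z0 0.0499 x [-0.0581  0.0569] y [-0.0407  0.0481]
top(.1128) 2814 slopes [ 0.0051 -0.0108] z0 0.1122 x [-0.0278  0.0277] y [-0.0197  0.0199]
carriage 5860 slopes [-0.0025 -0.0303] z0 0.0318 x [-0.0898  0.0889] y [-0.062   0.0621]
bed(.012) 12790 slopes [ 0.0004 -0.0008] z0 0.0114 x [-0.112   0.1418] y [-0.0659  0.1219]
23.7 [ 0.961  0.167 -0.317  0.    -1.087 -0.336] [0.44926832 0.30811247 0.18453883] [ 3.14098930e+00 -2.82633279e-04 -9.45749712e-01]
red 936 [0.0141 0.0663 0.0592] [[0.006, 0.0316, 0.0569], [0.0246, 0.0874, 0.0611]]
hi 271 [0.0152 0.0587 0.0909] [[0.0082, 0.0509, 0.0828], [0.0222, 0.0652, 0.0927]]
mid 631 [0.0148 0.0991 0.0634] [[0.0039, 0.0607, 0.0622], [0.027, 0.1116, 0.0742]]
60 1548 [0.0149 0.0782 0.0597] [[0.0049, 0.032, 0.0572], [0.0314, 0.1096, 0.0639]]
arm axis [(0.036, [0.0068, 0.0238]), (0.048, [0.0061, 0.0221]), (0.07, [0.0067, 0.0238]), (0.08, [0.0066, 0.0243])]
```

View pics/w7.png

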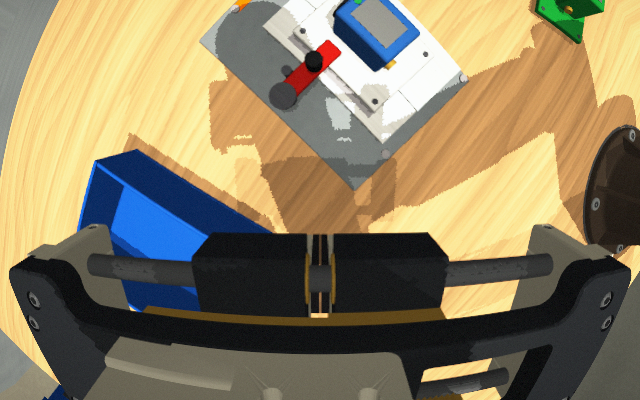

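The keeper's red arm (320,65) lies along mount -y over the plate's edge and against its stop. The reader at (377,30) is level and unmoved. Handing in.

```bash
python3 -c "
from station import arm
print(arm.job_done())"
```

```text
the job is handed in; nothing more can be done
None
```

I set the blue reader on its mount and released it; it measured level and at home height. I then swung the red keeper shut against its stop over the plate edge and handed the job in at about 24 s, with the robot clear of everything.

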